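# Sort out the mixed-up glue-up trays

## Robot

A 7-joint arm with a two-finger parallel gripper is mounted at the origin on the work surface. World frame = base frame: x ahead of the robot, y to its left, z up, the work surface at z = 0. Lengths are in m, angles in rad, forces in N, time in s.
With the tool pointing down it reaches from about 0.4 to 0.875 m from the base axis. Payload 19.3 kg.
Tool frame: the origin (TCP) lies on the centre line of the jaws, within the pads' length; the fingertips stand 8 mm ahead of it and the grasp point (between the pads) lies 11 mm behind it; z points along the fingers, y is the line along which they close (so a half turn about z gives the same grasp; the last joint's range is limited). The gripper opens to 85 mm and grips with 20 to 120 N. Pads are 22 mm wide; open, the fingers measure 114 mm over their backs; the gripper's body (76 mm by 85 mm) begins 54 mm behind the grasp point. The pads swing forward as they close: fully open they stand 13 mm farther back than shut.
Start: joints at [1.19, 0.521, -0.036, 1.599, 0.021, 1.021, -0.113], TCP at [0.191, -0.595, 0.239] pointing down, gripper open.
Joint ranges: [-2.91, 2.91], [-0.3, 2.13], [-1.5, 1.42], [0.17, 2.43], [-1.26, 4.41], [0.16, 1.93], [-2.52, 2.52]. Speed limits (rad/s): [1.89, 1.89, 2.39, 2.39, 3.01, 3.01, 3.01].

## Interface

Orientations are given as [roll, pitch, yaw] about the fixed x, y, z axes, in that order (R = Rz(yaw) Ry(pitch) Rx(roll)).
In Python, from workcell import status, grab_frame, camera_params, bot, search_frame, silhouettes gives the robot as it stands.
- The arm moves only by the shell command python3 -m creep 'ROWS' [FORCE]. ROWS is JSON, a list of rows, each a list of 5 numbers: the shift along the tool's x, y, z in units of 60 mm (1.0 is 60 mm), then the turn about the tool's z in units of 8 degrees (1.0 is 8 degrees), then the opening, from 0 (shut) to 1 (fully open). In form: [[x, y, z, twist, hand], ...]. A call has 1 to 5 rows; each row is the pose to reach, as a shift and turn from the pose commanded when the call began, along the tool's axes at that moment; what a row does not reach only later rows make up. A row lasts 1/8 s, in which the tool goes at most 62.5 mm and 10.7 degrees, less where a joint would pass 70% of its speed; a pose out of reach is approached as far as the arm can. A call with a gripper value outside its range is refused whole. The fingers move at their own pace and stop on an object; FORCE is the grip in N (left out, the last holds). Time passes only in rows, so rows that repeat a pose let the fingers close. It gives the time, the measured TCP pose, the force, the opening and the grip force at its end, in the units of the state.
- status.observe(): the state, without advancing time (a new reading comes with each control period).
- grab_frame(name): name is "scene" or "top" or "wrist"; returns the picture (480x640x3 uint8, blue, green, red); there is no depth.
- camera_params(name): a dict with "K" (3x3 intrinsics, pixels), "rvec" (rotation vector, rad) and "tvec" (3), from world to camera coordinates, as OpenCV has them; the wrist camera has in their place "tool_from_camera" (4x4, takes a point from camera to tool coordinates, whose origin is the TCP and whose axes are the flange's). Camera axes: x right, y down, z forward; pixel columns grow to the right and rows downward; lengths in m; the calibration is good to about 2 mm. A picture is of the moment at which its call begins: read the wrist's pose just before it. camera_params takes no time and is no camera call.
- bot.job_done(): hands the job in; it is judged then, once.
Trained networks look in the newest picture that a camera, given by its name, has taken for a name from the list of things; names that differ only in an ending like _2 or _b are one class to them, and where a whole thing is asked for, a point or a joint stands for the part that bears it (a point fixed in the world has none). Each returns a list of dicts, best first, with "p" (0 to 1); they miss things now and then, are a little off and sometimes report something else, mostly with a low value. They report only what shows in the picture. A call takes as long as a camera call. They do not tell look-alikes from the thing itself.
- search_frame(camera, name): "extent" ([left, top, right, bottom] as shares, 0 to 1, of the picture: columns of its width, rows of its height, round what is visible of it).
- silhouettes(camera, name): "mask" (480x640 bool, what is visible of it) and "extent" ([left, top, right, bottom] as shares, 0 to 1, of the picture: columns of its width, rows of its height, round what is visible of it).
The state is a dict: "clock": time; "qpos": joint angles; "qd": joint speeds; "joint_efforts": joint torques, N m; "position": TCP position; "tool_rot": TCP orientation; "force": force on the tool from outside, world axes, zero at the start; "moment": the same for the moment, N m; "grip_width": finger opening in m; "finger_force": force on a finger pad.
Only numpy, scipy, OpenCV 4.12 (cv2) and the standard library are available. Lean on these libraries where they do the work, as an engineer would, in place of code of your own. Each camera call takes 0.05 s, during which the arm holds its last target. There are 200 camera calls.

## Task

The glue bottle, the jar of dowels and the tool battery are standing in each other's trays. Put each one upright and flat in the tray of its own colour (orange glue bottle, green-lidded jar, blue battery), standing one of them in the plain wooden spare tray on the way to free a place. Do not tip any of them over, and leave the tape measure, the spring clamp and the roll of tape where they lie.

Things in the scene. Friction and masses are not known exactly. Their poses are not given: they have to be found in the camera images.
- glue_center (a point): centre (half-way up) of the upright glue bottle: white round bottle with an orange label, orange cap and nozzle. 54 mm diameter and straight-sided from the foot to 85 mm up, then the cap (30 mm wide, up to 107 mm) and a thin nozzle; 120 mm tall in all, so this point is 60 mm above its foot. About 0.14 kg. z up along its axis. Belongs in the orange tray.
- jar_center (a point): centre (half-way up) of the upright closed glass jar of wooden dowels with a green lid: round, 56 mm diameter (lid too), 90 mm tall, this point 45 mm above its foot; the lid is the top 18 mm. About 0.2 kg. z up along its axis. Belongs in the green tray.
- battery_center (a point): centre (half-way up) of the upright tool battery: black block with a blue band and blue top face, 52 mm along its x, 48 mm along its y, 70 mm tall, with a 30 x 26 mm blue contact block on top making 85 mm in all; this point is 42.5 mm above its foot. About 0.35 kg. z up. Belongs in the blue tray.
- tray_orange: a fixed square tray, orange all over, 86 mm square and 14 mm high with 6 mm walls; its recess is 74 mm square with its floor 6 mm above the underside. Stands on a 3 mm cutting mat. Origin: centre of the underside; z up, x and y along its sides. Home of the glue bottle.
- tray_green: a fixed square tray, green all over, 86 mm square and 14 mm high with 6 mm walls; its recess is 74 mm square with its floor 6 mm above the underside. Stands on a 3 mm cutting mat. Origin: centre of the underside; z up, x and y along its sides. Home of the jar with the green lid.
- tray_blue: a fixed square tray, blue all over, 86 mm square and 14 mm high with 6 mm walls; its recess is 74 mm square with its floor 6 mm above the underside. Stands on a 3 mm cutting mat. Origin: centre of the underside; z up, x and y along its sides. Home of the battery.
- tray_spare: a fixed square tray, plain pale wood all over, 86 mm square and 14 mm high with 6 mm walls; its recess is 74 mm square with its floor 6 mm above the underside. Stands on a 3 mm cutting mat. Origin: centre of the underside; z up, x and y along its sides. The spare tray, empty at the start.
- tape_measure: a yellow tape measure with a black disc on top, 62 x 60 mm, 34 mm high. Lies among the trays and is not part of the job; origin: centre of its underside, z up.
- spring_clamp: a black spring clamp with red jaws lying flat, about 130 mm long (along its x), 75 mm wide, 19 mm high. Lies among the trays and is not part of the job; origin: centre of its underside, z up.
- tape_roll: a grey roll of repair tape lying flat, 72 mm outside and 52 mm inside diameter, 24 mm high. Lies among the trays and is not part of the job; origin: centre of its underside, z up.
Not all that is in view belongs to the job. Of the things like the tray_spare, leave any that is pink; of the rest the smaller one is meant.

How it is judged:
On the way:
1. one of the three has been set down and let go upright in the spare tray (((horizontal distance between glue_center and tray_spare below 0.018 m and z of glue_center in the frame of tray_spare between 0.062 and 0.07 m and angle between glue_center's own z axis and vertical below 0.08 rad and contact force between glue and the fingers below 0.05 N and linear speed of glue below 0.02 m/s) or (horizontal distance between jar_center and tray_spare below 0.018 m and z of jar_center in the frame of tray_spare between 0.047 and 0.055 m and angle between jar_center's own z axis and vertical below 0.08 rad and contact force between jar and the fingers below 0.05 N and linear speed of jar below 0.02 m/s) or (horizontal distance between battery_center and tray_spare below 0.018 m and z of battery_center in the frame of tray_spare between 0.0445 and 0.0525 m and angle between battery_center's own z axis and vertical below 0.08 rad and contact force between battery and the fingers below 0.05 N and linear speed of battery below 0.02 m/s))), for 0.2 s.
At the end, for the whole second after the job is handed in: The glue bottle stands in the orange tray, the jar in the green tray and the battery in the blue tray, each upright (within 0.08 rad), flat on the tray's floor (height within 4 mm), within 18 mm of the tray's centre, let go and at rest (horizontal distance between glue_center and tray_orange below 0.018 m and z of glue_center in the frame of tray_orange between 0.062 and 0.07 m and angle between each of glue_center, jar_center, battery_center's own z axis and vertical below 0.08 rad and contact force between each of glue, jar, battery and the fingers below 0.05 N and linear speed of each of glue, jar, battery below 0.02 m/s and horizontal distance between jar_center and tray_green below 0.018 m and z of jar_center in the frame of tray_green between 0.047 and 0.055 m and horizontal distance between battery_center and tray_blue below 0.018 m and z of battery_center in the frame of tray_blue between 0.0445 and 0.0525 m); the robot touches nothing.
It fails at once if the glue bottle, the jar or the battery is tipped over (angle between any of glue_center, jar_center, battery_center's own z axis and vertical above 0.7 rad).
It fails at once if the tape measure, spring clamp or tape roll is pushed more than 25 mm (distance of any of tape_measure, spring_clamp, tape_roll from where it was at the start of the episode above 0.025 m).
It also fails if it takes over 104 s, if anything falls off the work surface, if the arm or the gripper's body presses on something with over 40 N, if the wrist force passes 120 N, or if a joint passes its speed limit or range.

## Working session

There is one attempt and no reset: what is moved stays moved. The work goes in short steps, Python scripts to look and compute and a shell command to move; the robot and the scene stay as the last step left them, time stands still between calls to the robot, and variables do not carry over. Pictures are saved under pics/ and viewed, at most 14 in all, crops included, and the job is handed in when it is done.

```bash
mkdir -p pics; python3 - <<'E'
from workcell import *
import cv2,numpy as np
print(status.observe())
for c in("scene","top"):
    cv2.imwrite(f"pics/{c}0.png",grab_frame(c)); print(c,camera_params(c))
print(camera_params("wrist"))
for n in "glue_center jar_center battery_center tray_orange tray_green tray_blue tray_spare tape_measure spring_clamp tape_roll".split():
    for d in search_frame("top",n)[:4]: print(n,round(d["p"],2),(np.array(d["extent"])*[640,480,640,480]).round(1))
E
```

```text
{'clock': 0.0, 'qpos': array([ 1.18983864,  0.52201133, -0.03631384,  1.59998087,  0.02117695,
        1.02111574, -0.11280599]), 'qd': array([-2.84129572e-04,  7.71885681e-05,  6.36789806e-04,  1.17218287e-03,
       -4.32713928e-04,  3.60683899e-04,  9.60277934e-04]), 'joint_efforts': array([ 4.28450612e-04, -9.27096176e+01,  1.97980665e+00, -3.69933486e+01,
        1.78772846e-02,  8.14705360e-03, -3.11969825e-05]), 'position': array([ 0.19097826, -0.59476852,  0.23873727]), 'tool_rot': array([-3.14046353e+00,  6.80738973e-05,  3.10717465e-01]), 'force': array([ 0.27683912, -0.11882926, -0.1400404 ]), 'moment': array([ 0.01990908, -0.00915262,  0.0016078 ]), 'finger_force': 0.0, 'grip_width': 0.08532391874073819}
scene {'K': array([[454.21914316,   0.        , 322.86570313],
       [  0.        , 454.21914316, 244.61158066],
       [  0.        ,   0.        ,   1.        ]]), 'rvec': array([ 1.91164434,  1.77327312, -0.62037999]), 'tvec': array([ 0.12047162, -0.27399117,  1.28341009])}
top {'K': array([[557.08329398,   0.        , 315.26615739],
       [  0.        , 557.08329398
[... 556 characters left out ...]
, -2.63246645e-01,  9.64728558e-01,
        -1.34371177e-01],
       [ 0.00000000e+00,  0.00000000e+00,  0.00000000e+00,
         1.00000000e+00]])}
glue_center 0.67 [285.7 191.2 313.  222.4]
jar_center 0.75 [100.9 182.6 138.5 216.9]
jar_center 0.48 [158.8 141.3 209.3 186.8]
battery_center 0.8 [166.  138.1 202.5 176.7]
tray_orange 0.86 [161.  144.8 211.  185.1]
tray_green 0.68 [279.  187.5 328.3 237.6]
tray_blue 0.56 [112.1 181.9 154.4 235. ]
tray_spare 0.8 [351.5 129.3 396.6 178.4]
tray_spare 0.8 [380.9 319.2 425.7 365. ]
tape_measure 0.67 [180.3 203.9 218.5 235.7]
spring_clamp 0.88 [353.2 197.5 396.5 258.1]
spring_clamp 0.23 [102.2 186.  140.1 219.6]
tape_roll 0.6 [273.1 122.9 313.1 158.7]
```

View pics/top0.png

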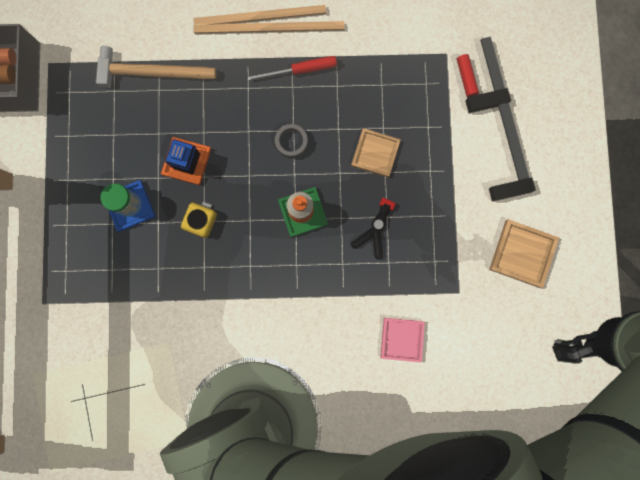

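View pics/scene0.png

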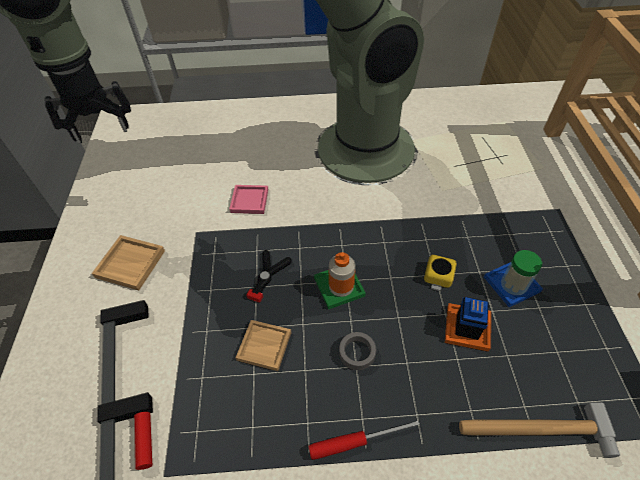

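The top view shows the glue in the green tray (302,210), the jar in the blue tray (128,205) and the battery in the orange tray (186,160). The spare is the small wooden tray at (376,152); the pink tray and the larger wooden tray are decoys. Next I'll fit the poses.

```bash
cat > h.py <<'E'
from workcell import *
import cv2,numpy as np
from scipy.optimize import minimize
from scipy.spatial.transform import Rotation as R
def proj(c,P):
    p=camera_params(c); return cv2.projectPoints(np.asarray(P,float),p["rvec"],p["tvec"],p["K"],None)[0][:,0]
def back(c,uv,z):
    p=camera_params(c); Rm=cv2.Rodrigues(p["rvec"])[0]; o=-Rm.T@p["tvec"]
    d=Rm.T@np.linalg.inv(p["K"])@[uv[0],uv[1],1]; return o+d*(z-o[2])/d[2]
def col(im,lo,hi,smin=110,vmin=40):
    h=cv2.cvtColor(im,cv2.COLOR_BGR2HSV); return ((h[...,0]>=lo)&(h[...,0]<=hi)&(h[...,1]>=smin)&(h[...,2]>=vmin)).astype(np.uint8)
def box(x,y,yaw,h,z0,z1):
    a=np.deg2rad(yaw);c,s=np.cos(a),np.sin(a)
    return [[x+c*i*h-s*j*h,y+s*i*h+c*j*h,z] for z in(z0,z1) for i in(-1,1) for j in(-1,1)]
def hull(c,P,S=1):
    m=np.zeros((480*S,640*S),np.uint8); cv2.fillConvexPoly(m,cv2.convexHull((proj(c,P)*S).round().astype(np.int32)),1); return m
def cyl(x,y,r,z0,z1):
    t=np.linspace(0,6.28,24); return [[x+r*np.cos(a),y+r*np.sin(a),z] for z in(z0,z1) for a in t]
def fit_tray(masks,x0,y0,occ=None,S=3):
    M={c:cv2.resize(m,None,fx=S,fy=S,interpolation=cv2.INTER_NEAREST) for c,m in masks.items()}
    O={c:(hull(c,occ,S) if occ is not None else 0*M[c]) for c in M}
    def f(v):
        e=0
        for c in M:
            h=hull(c,box(*v,.043,.003,.017),S); e+=((h!=M[c])&(O[c]==0)).sum()/S/S
        return e
    best=min((minimize(f,[x0,y0,a],method="Nelder-Mead",options=dict(initial_simplex=[[x0,y0,a],[x0+.012,y0,a],[x0,y0+.012,a],[x0,y0,a+15]],maxiter=120)) for a in(-30,0,30)),key=lambda r:r.fun)
    return best.x,best.fun
E
python3 - <<'E'
from h import *
I={c:cv2.imread(f"pics/{c}0.png") for c in("scene","top")}
# approximate object positions (top camera pixel at top height), then refine with trays
obj={"glue":(back("top",(300,203),.11),(4,16)),"jar":(back("top",(115,197),.099),(45,75)),"bat":(back("top",(182,153),.08),(100,125))}
def near(m,c,P,r=45):
    u=proj(c,[P])[0]; k=np.zeros_like(m); cv2.circle(k,tuple(int(v) for v in u),r,1,-1); return m*k
ms={}
for n,(P,_) in obj.items(): print(n,P.round(3))
tr={"orange":("bat",(3,20),(186,160)),"green":("glue",(45,80),(303,212)),"blue":("jar",(100,125),(131,206)),"spare":(None,(8,25),(376,152))}
for t,(o,(lo,hi),uv) in tr.items():
    P0=back("top",uv,.015); masks={}
    for c in I:
        m=near(col(I[c],lo,hi,110 if t!="spare" else 60),c,P0)
        masks[c]=m
    occ=None if o is None else cyl(*obj[o][0][:2],.031 if o!="bat" else .036,.009,.13 if o=="glue" else .1)
    for cs in (("top",),("scene",),("top","scene")):
        v,e=fit_tray({c:masks[c] for c in cs},*P0[:2],occ); print(t,cs,v.round(4),round(e,1),[int(m.sum()) for m in masks.values()])
for n,t in(("tape_measure",(198,219)),("roll",(292,140)),("clamp",(376,228))): print(n,back("top",t,.02).round(3))
# object colour centroids at both views
for n,(P,(lo,hi)) in obj.items():
    for c in I:
        z={"glue":.1,"jar":.09,"bat":.08}[n]; m=near(col(I[c],lo,hi),c,[*P[:2],z],22)
        k,l,s,ce=cv2.connectedComponentsWithStats(m); print(n,c,[(s[i],ce[i].round(1)) for i in range(1,k) if s[i][4]>30])
E
```

```text
glue [ 0.457 -0.113  0.11 ]
jar [0.481 0.261 0.099]
bat [0.573 0.13  0.08 ]
orange ('top',) [  0.5739   0.1374 -16.8283] 32.9 [991, 851]
orange ('scene',) [ 0.5768  0.1372 73.2113] 44.3 [991, 851]
orange ('top', 'scene') [  0.5754   0.1376 -16.6157] 110.3 [991, 851]
green ('top',) [ 0.4553 -0.1166 17.5086] 67.8 [746, 794]
green ('scene',) [ 0.4567 -0.1159 17.7901] 32.1 [746, 794]
green ('top', 'scene') [ 0.4558 -0.1162 17.1994] 108.2 [746, 794]Traceback (most recent call last):
  File "<stdin>", line 17, in <module>
  File "h.py", line 27, in fit_tray
    best=min((minimize(f,[x0,y0,a],method="Nelder-Mead",options=dict(initial_simplex=[[x0,y0,a],[x0+.012,y0,a],[x0,y0+.012,a],[x0,y0,a+15]],maxiter=120)) for a in(-30,0,30)),key=lambda r:r.fun)
  File "h.py", line 27, in <genexpr>
    best=min((minimize(f,[x0,y0,a],method="Nelder-Mead",options=dict(initial_simplex=[[x0,y0,a],[x0+.012,y0,a],[x0,y0+.012,a],[x0,y0,a+15]],maxiter=120)) for a in(-30,0,30)),key=lambda r:r.fun)
              ~~~~~~~~^^^^^^^^^^^^^^^^^^^^^^^^^^^^^^^^^^^^^^^^^^^^^^^^^^^^^^^^^^^^^^^^^^^^^^^^^^^^^^^^^^^^^^^^^^^^^^^^^^^^^^^^^^^^^^^^^^^^^^^^^^^^^^^^^^^
    res = _minimize_neldermead(fun, x0, args, callback, bounds=bounds,
                               **options)
    fxe = func(xe)
    fx = function(np.copy(x), *(wrapper_args + args))
  File "h.py", line 25, in f
    h=hull(c,box(*v,.043,.003,.017),S); e+=((h!=M[c])&(O[c]==0)).sum()/S/S
  File "h.py", line 16, in hull
    m=np.zeros((480*S,640*S),np.uint8); cv2.fillConvexPoly(m,cv2.convexHull((proj(c,P)*S).round().astype(np.int32)),1); return m
                                                                             ~~~~^^^^^
  File "h.py", line 6, in proj
    p=camera_params(c); return cv2.projectPoints(np.asarray(P,float),p["rvec"],p["tvec"],p["K"],None)[0][:,0]
ValueError: time passes only in moves, steps and waits
```

```bash
sed -i 's/^def proj/_cp=camera_params; _P={}\ndef camera_params(c):\n    if c not in _P: _P[c]=_cp(c)\n    return _P[c]\ndef proj/' h.py
python3 - <<'E'
from h import *
I={c:cv2.imread(f"pics/{c}0.png") for c in("scene","top")}
def near(m,c,P,r=45):
    u=proj(c,[P])[0]; k=np.zeros_like(m); cv2.circle(k,tuple(int(v) for v in u),r,1,-1); return m*k
for t,(lo,hi),uv,xy in (("blue",(100,125),(131,206),(.481,.261)),("spare",(8,25),(376,152),None)):
    P0=back("top",uv,.015)
    masks={c:near(col(I[c],lo,hi,110 if t!="spare" else 60),c,P0) for c in I}
    occ=cyl(*xy,.031,.009,.1) if xy else None
    for cs in (("top",),("scene",)):
        v,e=fit_tray({c:masks[c] for c in cs},*P0[:2],occ); print(t,cs,v.round(4),round(e,1),[int(m.sum()) for m in masks.values()])
for n,t in(("tape_measure",(198,219)),("roll",(292,140)),("clamp",(376,228))): print(n,back("top",t,.02).round(3))
# object silhouettes, fitted in both views
import scipy.optimize as so
grab_frame("top");grab_frame("scene")
model={"glue":(lambda x,y,a:[cyl(x,y,.027,.009,.094),cyl(x,y,.015,.094,.116),cyl(x,y,.004,.116,.129)],(.457,-.113)),
"jar":(lambda x,y,a:[cyl(x,y,.028,.009,.099)],(.481,.261)),
"battery":(lambda x,y,a:[box(x,y,a,.025,.009,.079),box(x,y,a,.014,.079,.094)],(.573,.13))}
for n,(mod,xy) in model.items():
    S={}
    for c in I:
        r=[d for d in silhouettes(c,n+"_center") if d["p"]>.3]
        if r:
            d=min(r,key=lambda d:np.hypot(*(np.argwhere(d["mask"]).mean(0)[::-1]-proj(c,[[*xy,.05]])[0]))); S[c]=d["mask"]; print(n,c,round(d["p"],2),d["mask"].sum())
    for cs in [(c,) for c in S]:
        f=lambda v:sum((np.any([hull(c,p) for p in mod(*v)],0)!=S[c]).sum() for c in cs)
        s0=[*xy,0]; best=min((so.minimize(f,[*xy,a],method="Nelder-Mead",options=dict(initial_simplex=[[*xy,a],[xy[0]+.01,xy[1],a],[xy[0],xy[1]+.01,a],[*xy,a+15]])) for a in(-30,0,30)),key=lambda r:r.fun)
        print(n,cs,best.x.round(4),best.fun)
E
```

```text
blue ('top',) [ 0.4773  0.2613 21.8995] 34.6 [1000, 890]
blue ('scene',) [ 0.4803  0.2613 22.155 ] 184.7 [1000, 890]
spare ('top',) [  0.5823  -0.28   -19.0752] 56.2 [1936, 1652]
spare ('scene',) [  0.5844  -0.2793 -19.196 ] 48.2 [1936, 1652]
tape_measure [0.443 0.11  0.02 ]
roll [ 0.613 -0.097  0.02 ]
clamp [ 0.414 -0.273  0.02 ]
glue scene 0.88 998
glue top 0.87 677
glue ('scene',) [  0.4575  -0.1131 -25.2668] 63.0
glue ('top',) [  0.4565  -0.1114 -26.2507] 33.0
jar scene 0.76 1192
jar top 0.8 940
jar ('scene',) [  0.4818   0.2622 -22.0447] 115.0
jar ('top',) [  0.4824   0.2636 -20.7729] 90.0
battery scene 0.4 853
battery top 0.94 812
battery ('scene',) [ 0.5722  0.1235 56.331 ] 1971.0
battery ('top',) [  0.5731   0.134  -18.9583] 112.0
```

```bash
cat >> h.py <<'E'
def go(x,y,z,yaw):
    s=status.observe(); Rm=R.from_euler("xyz",s["tool_rot"]).as_matrix()
    d=Rm.T@(np.array([x,y,z])-s["position"])/.06
    tw=-((yaw-np.rad2deg(s["tool_rot"][2])+180)%360-180)/8
    print("t",round(s["clock"],2),"q1,q7",s["qpos"][[0,6]].round(2),"to",(x,y,z,yaw),"rows",d.round(2),"twist",round(tw,2),"len",np.linalg.norm(d).round(2))
E
cat > go.py <<'E'
import sys; from h import go
go(*map(float,sys.argv[1:5]))
E
python3 go.py .457 -.1125 .24 18
```

```text
t 1.0 q1,q7 [ 1.19 -0.11] to (0.457, -0.1125, 0.24, 18.0) rows [ 6.68 -6.3  -0.01] twist -0.02 len 9.18
```

```bash
python3 -m creep '[[0.7,-0.65,0,0,1],[1.35,-1.25,0,0,1],[2.0,-1.9,0,0,1],[2.7,-2.5,0,0,1],[3.35,-3.15,0,0,1]]' 50; python3 go.py .457 -.1125 .24 18
```

```text
clock: 1.62
position: [0.3256, -0.3521, 0.2395]
tool_rot: [3.141, -0.0, 0.311]
force: [1.8, -0.2, 0.4]
grip_width: 0.0854
finger_force: 0.0
t 1.62 q1,q7 [ 0.8 -0.6] to (0.457, -0.1125, 0.24, 18.0) rows [ 3.31 -3.13 -0.01] twist -0.02 len 4.56
```

```bash
python3 -m creep '[[0.85,-0.8,0,0,1],[1.7,-1.6,0,0,1],[2.5,-2.4,0,0,1],[3.3,-3.13,0,0,1],[3.3,-3.13,0,0,1]]' >/dev/null
cat >> h.py <<'E'
def wproj(P):
    """set wrist pose now as camera 'wrist' for proj/hull/back and return picture"""
    s=status.observe(); im=grab_frame("wrist"); p=_cp("wrist")
    T=np.eye(4);T[:3,:3]=R.from_euler("xyz",s["tool_rot"]).as_matrix();T[:3,3]=s["position"]
    W=np.linalg.inv(T@p["tool_from_camera"]); _P["wrist"]=dict(K=p["K"],rvec=cv2.Rodrigues(W[:3,:3])[0].ravel(),tvec=W[:3,3])
    return im
MOD={"glue":lambda x,y,a:[cyl(x,y,.027,.009,.094),cyl(x,y,.015,.094,.116),cyl(x,y,.004,.116,.129)],
"jar":lambda x,y,a:[cyl(x,y,.028,.009,.099)],"battery":lambda x,y,a:[box(x,y,a,.025,.009,.079),box(x,y,a,.014,.079,.094)]}
TR={"orange":(.5752,.1374,-17),"green":(.456,-.1162,17.5),"blue":(.4785,.2613,22),"spare":(.583,-.2797,-19)}
HUE={"orange":(3,20,110),"green":(45,80,110),"blue":(100,125,110),"spare":(8,25,60)}
def look(name,obj=None,xy=None,tray=None,dz=0):
    im=wproj(0); o=im.copy(); c="wrist"
    if obj:
        r=[d for d in silhouettes(c,obj+"_center") if d["p"]>.3]
        if r:
            u=proj(c,[[*xy,.06]])[0]; d=min(r,key=lambda d:np.hypot(*(np.argwhere(d["mask"]).mean(0)[::-1]-u))); m=d["mask"]
            f=lambda v:(np.any([hull(c,p) for p in MOD[obj](*v)],0)!=m).sum()
            b=min((minimize(f,[*xy,a],method="Nelder-Mead",options=dict(initial_simplex=[[*xy,a],[xy[0]+.01,xy[1],a],[xy[0],xy[1]+.01,a],[*xy,a+15]])) for a in(-25,0,25)),key=lambda r:r.fun)
            print(obj,round(d["p"],2),b.x.round(4),"err",b.fun,"of",m.sum()); xy=b.x[:2]
            for p in MOD[obj](*b.x): cv2.polylines(o,[cv2.convexHull(proj(c,p).astype(np.int32))],True,(255,0,255),1)
        else: print("no",obj)
    if tray:
        lo,hi,s=HUE[tray]; m=col(im,lo,hi,s); x,y,a=TR[tray]; k=hull(c,box(x,y,a,.058,.003,.017)); m=m*k
        v,e=fit_tray({c:m},x,y,cyl(*xy,.031 if obj!="battery" else .037,.009,.13) if obj else None,S=1); print(tray,v.round(4),"err",e,"of",m.sum())
        cv2.polylines(o,[cv2.convexHull(proj(c,box(*v,.043,.003,.017)).astype(np.int32))],True,(0,255,255),1)
    cv2.imwrite(f"pics/{name}.png",o)
E
python3 - <<'E'
from h import *
look("w1","glue",(.457,-.1125),"green"); go(.457,-.1125,.071,18)
E
```

```text
glue 0.65 [  0.4585  -0.1131 -18.2229] err 258.0 of 3982
green [ 0.4538 -0.1176 17.5973] err 73.0 of 3152
t 2.35 q1,q7 [ 0.33 -1.24] to (0.457, -0.1125, 0.071, 18) rows [-0.    0.01  2.81] twist 0.0 len 2.81
```

View pics/w1.png

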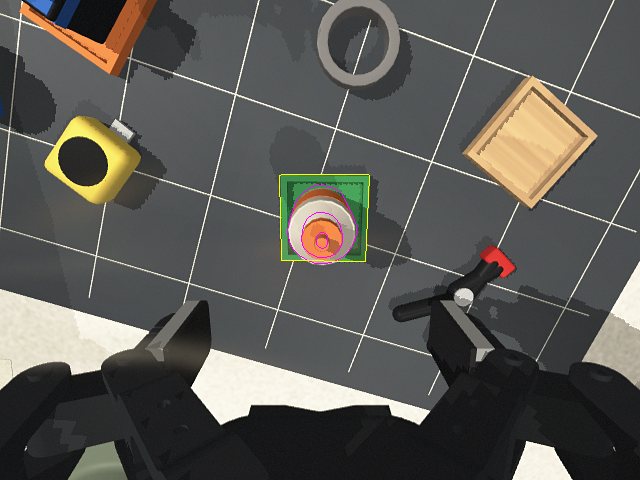

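The wrist view shows the glue at (322,225), matching the fitted outline. I'm descending and gripping.

```bash
python3 -m creep '[[0,0,0.7,0,1],[0,0,1.4,0,1],[0,0,2.1,0,1],[0,0,2.6,0,1],[0,0,2.81,0,1]]'; python3 -m creep '[[0,0,0,0,0.4],[0,0,0,0,0.4],[0,0,0,0,0.4],[0,0,0,0,0.4],[0,0,0,0,0.4]]' 40; python3 go.py .583 -.2797 .22 18
```

```text
clock: 2.98
position: [0.4549, -0.115, 0.0695]
tool_rot: [-3.141, 0.002, 0.31]
force: [0.4, -0.2, 0.6]
grip_width: 0.0851
finger_force: 0.0
clock: 3.6
position: [0.4564, -0.1146, 0.0719]
tool_rot: [3.14, -0.002, 0.31]
force: [-1.5, 0.4, 8.9]
grip_width: 0.0529
finger_force: 42.2
t 3.6 q1,q7 [ 0.27 -1.36] to (0.583, -0.2797, 0.22, 18.0) rows [ 1.17  3.27 -2.46] twist -0.03 len 4.26
```

```bash
python3 -m creep '[[0,0,-0.4,0,0.4],[0,0,-0.9,0,0.4],[0,0,-1.6,0,0.4],[0,0,-2.3,0,0.4],[0.2,0.6,-2.46,0,0.4]]'; python3 -m creep '[[0.2,0.55,0,0,0.4],[0.4,1.1,0,0,0.4],[0.7,1.8,0,0,0.4],[0.97,2.67,0,0,0.4],[0.97,2.67,0,0,0.4]]';  python3 go.py .582 -.2797 .072 18
```

```text
clock: 4.22
position: [0.479, -0.1441, 0.2221]
tool_rot: [3.139, -0.004, 0.313]
force: [0.7, -0.4, -0.8]
grip_width: 0.0529
finger_force: 42.6
clock: 4.85
position: [0.5832, -0.2829, 0.2182]
tool_rot: [3.14, -0.0, 0.307]
force: [-0.1, 0.9, -0.7]
grip_width: 0.0531
finger_force: 42.7
t 4.85 q1,q7 [ 0.49 -1.01] to (0.582, -0.2797, 0.072, 18.0) rows [-0.   -0.06  2.44] twist -0.05 len 2.44
```

```bash
python3 -m creep '[[0,-0.05,0.7,0,0.4],[0,-0.05,1.4,0,0.4],[0,-0.05,2.0,0,0.4],[0,-0.05,2.3,0,0.4],[0,-0.05,2.38,0,0.4]]'; python3 go.py .582 -.2797 .072 18
```

```text
clock: 5.48
position: [0.5816, -0.2765, 0.0755]
tool_rot: [-3.141, 0.0, 0.311]
force: [-0.2, 0.5, -1.2]
grip_width: 0.053
finger_force: 42.7
t 5.47 q1,q7 [ 0.47 -1.06] to (0.582, -0.2797, 0.072, 18.0) rows [-0.01  0.05  0.06] twist -0.02 len 0.08
```

```bash
python3 -m creep '[[0,0.04,0.03,0,0.4],[0,0.04,0.05,0,0.4],[0,0.04,0.05,0,0.4]]'; python3 -m creep '[[0,0,0,0,0.6],[0,0,0,0,0.8],[0,0,0,0,1],[0,0,0,0,1],[0,0,0,0,1]]';python3 -m creep '[[0,0,-0.5,0,1],[0,0,-1.2,0,1],[0,0,-2,0,1],[0,0,-2.7,0,1],[0,0,-2.7,0,1]]'; python3 - <<'E'
from h import *
look("w2","glue",(.582,-.28),"spare"); go(.482,.2628,.24,18)
E
```

```text
clock: 5.85
position: [0.5827, -0.2792, 0.0732]
tool_rot: [3.141, -0.001, 0.311]
force: [-0.5, -0.1, -0.8]
grip_width: 0.0532
finger_force: 42.7
clock: 6.48
position: [0.5824, -0.279, 0.0725]
tool_rot: [-3.142, 0.0, 0.311]
force: [-0.9, -0.4, -0.3]
grip_width: 0.0853
finger_force: 0.0
clock: 7.1
position: [0.5837, -0.2796, 0.2379]
tool_rot: [3.138, -0.004, 0.311]
force: [0.3, 0.4, -0.3]
grip_width: 0.0856
finger_force: 0.0
glue 0.71 [  0.5852  -0.2776 -25.0118] err 312.0 of 3938
spare [  0.5825  -0.2809 -18.8814] err 28.0 of 5498
t 7.2 q1,q7 [ 0.49 -1.01] to (0.482, 0.2628, 0.24, 18) rows [ 1.17 -9.11 -0.09] twist -0.02 len 9.18
```

View pics/w2.png

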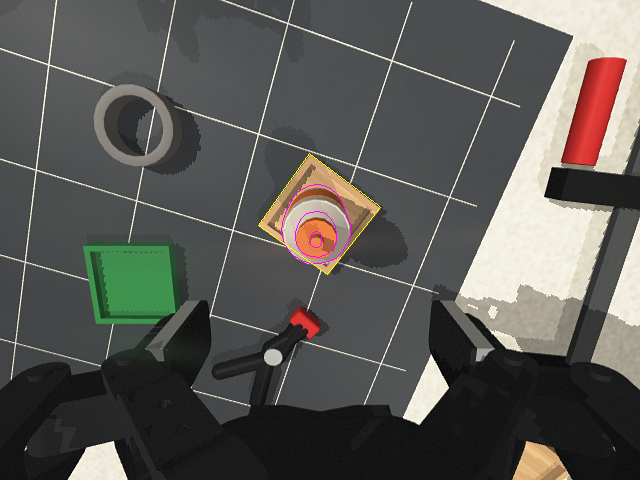

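The glue is upright in the spare tray at (317,225). Next is the jar.

```bash
python3 -m creep '[[0.12,-0.95,0,0,1],[0.25,-1.9,0,0,1],[0.37,-2.85,0,0,1],[0.5,-3.8,0,0,1],[0.6,-4.7,0,0,1]]' >/dev/null; python3 go.py .482 .2628 .24 18
```

```text
t 7.83 q1,q7 [ 0.1 -1.5] to (0.482, 0.2628, 0.24, 18.0) rows [ 0.58 -4.38 -0.11] twist -0.02 len 4.41
```

```bash
python3 -m creep '[[0.12,-0.9,0,1,1],[0.25,-1.8,0,2,1],[0.37,-2.7,0,3,1],[0.5,-3.6,-0.1,3,1],[0.58,-4.38,-0.1,3,1]]' >/dev/null; python3 - <<'E'
from h import *
look("w3","jar",(.482,.2628),"blue"); go(.482,.2628,.05,-6)
E
```

```text
jar 0.86 [  0.483    0.2619 -28.9487] err 236.0 of 4432
blue [ 0.4777  0.2605 20.9805] err 31.0 of 3183
t 8.55 q1,q7 [-0.41 -2.41] to (0.482, 0.2628, 0.05, -6) rows [0.03 0.06 3.15] twist 0.02 len 3.16
```

View pics/w3.png

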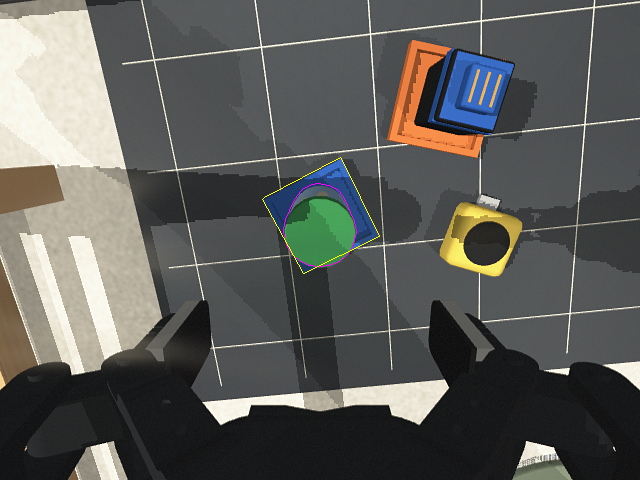

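The jar fit is good (lid at 320,232). I'll twist back to keep joint 7 off its limit, then descend and grip.

```bash
python3 -m creep '[[0.02,0.05,0.5,-1.3,1],[0.02,0.05,1.2,-2.6,1],[0.03,0.05,1.9,-4,1],[0.03,0.05,2.6,-4,1],[0.03,0.05,2.8,-4,1]]' ; python3 go.py .483 .2625 .05 26
```

```text
clock: 9.18
position: [0.4832, 0.2568, 0.0697]
tool_rot: [3.141, 0.005, 0.45]
force: [-0.2, 0.3, 0.3]
grip_width: 0.0855
finger_force: 0.0
t 9.18 q1,q7 [-0.36 -2.02] to (0.483, 0.2625, 0.05, 26.0) rows [ 0.04 -0.09  0.33] twist -0.03 len 0.34
```

```bash
python3 -m creep '[[0,-0.02,0.2,0,1],[0,-0.02,0.33,0,1],[0,-0.02,0.33,0,1]]' ; python3 -m creep '[[0,0,0,0,0.4],[0,0,0,0,0.4],[0,0,0,0,0.4],[0,0,0,0,0.4],[0,0,0,0,0.4]]' 50; python3 go.py .483 .2625 .25 18
```

```text
clock: 9.55
position: [0.4843, 0.2593, 0.0529]
tool_rot: [3.142, -0.0, 0.45]
force: [0.2, -0.2, 0.4]
grip_width: 0.0857
finger_force: 0.0
clock: 10.18
position: [0.4845, 0.2595, 0.0535]
tool_rot: [-3.141, -0.001, 0.45]
force: [-2.3, 0.5, 9.1]
grip_width: 0.0547
finger_force: 51.3
t 10.18 q1,q7 [-0.38 -2.04] to (0.483, 0.2625, 0.25, 18.0) rows [ 0.   -0.06 -3.27] twist 0.98 len 3.27
```

```bash
python3 -m creep '[[0,0,-0.4,0,0.4],[0,0,-0.9,0,0.4],[0,0,-1.6,0,0.4],[0,0,-2.2,0,0.4],[0,0,-2.7,0,0.4]]'; python3 go.py .457 -.118 .22 18
```

```text
clock: 10.8
position: [0.4842, 0.2591, 0.2164]
tool_rot: [3.142, -0.001, 0.45]
force: [0.7, -0.1, -3.1]
grip_width: 0.0549
finger_force: 53.7
t 10.8 q1,q7 [-0.3  -1.92] to (0.457, -0.118, 0.22, 18.0) rows [-3.14  5.46 -0.06] twist 0.97 len 6.3
```

```bash
python3 -m creep '[[-0.3,0.5,0,0,0.4],[-0.75,1.3,0,0,0.4],[-1.2,2.1,0,0,0.4],[-1.6,2.8,0,0,0.4],[-2.0,3.5,0,0,0.4]]'>/dev/null;python3 -m creep '[[-0.4,0.7,0,0,0.4],[-0.8,1.4,0,0,0.4],[-1.1,1.9,0,0,0.4],[-1.14,1.96,0,0,0.4],[-1.14,1.96,0,0,0.4]]'; python3 go.py .456 -.118 .0535 26
```

```text
clock: 12.05
position: [0.4571, -0.1175, 0.2148]
tool_rot: [-3.142, -0.0, 0.45]
force: [-1.1, 0.4, -3.7]
grip_width: 0.0553
finger_force: 54.0
t 12.05 q1,q7 [ 0.38 -1.13] to (0.456, -0.118, 0.0535, 26.0) rows [-0.02 -0.    2.69] twist -0.03 len 2.69
```

```bash
python3 -m creep '[[-0.02,0,0.7,0,0.4],[-0.02,0,1.4,0,0.4],[-0.02,0,2.1,0,0.4],[-0.02,0,2.5,0,0.4],[-0.02,0,2.62,0,0.4]]' >/dev/null;python3 -m creep '[[0,0,0.03,0,0.4],[0,0,0.05,0,0.4]]'; python3 go.py .456 -.118 .0535 26
```

```text
clock: 12.92
position: [0.4567, -0.1182, 0.0554]
tool_rot: [3.141, -0.001, 0.451]
force: [0.2, 0.6, -2.2]
grip_width: 0.0554
finger_force: 54.0
t 12.93 q1,q7 [ 0.29 -1.26] to (0.456, -0.118, 0.0535, 26.0) rows [-0.01 -0.01  0.03] twist -0.02 len 0.03
```

```bash
python3 -m creep '[[0,0,0.02,0,0.4],[0,0,0.02,0,0.4]]'; python3 -m creep '[[0,0,0,0,0.6],[0,0,0,0,0.8],[0,0,0,0,1],[0,0,0,0,1],[0,0,0,0,1]]';python3 -m creep '[[0,0,-0.5,0,1],[0,0,-1.2,0,1],[0,0,-2,0,1],[0,0,-2.8,0,1],[0,0,-3.2,0,1]]'; python3 - <<'E'
from h import *
look("w4","jar",(.457,-.118),"green"); go(.573,.134,.24,-17); go(.573,.134,.24,73)
E
```

```text
clock: 13.18
position: [0.4563, -0.1183, 0.0536]
tool_rot: [3.141, -0.0, 0.45]
force: [-1.3, 0.8, -2.0]
grip_width: 0.0546
finger_force: 54.0
clock: 13.8
position: [0.4561, -0.1182, 0.0533]
tool_rot: [-3.142, -0.0, 0.45]
force: [-0.3, -0.1, 0.8]
grip_width: 0.0849
finger_force: 0.0
clock: 14.42
position: [0.4566, -0.1184, 0.2478]
tool_rot: [3.14, -0.002, 0.45]
force: [-0.1, 0.4, -0.7]
grip_width: 0.0852
finger_force: 0.0
jar 0.97 [  0.4559  -0.1194 -18.3329] err 256.0 of 4147
green [ 0.4537 -0.1178 16.9962] err 60.0 of 7062
t 14.53 q1,q7 [ 0.4  -1.11] to (0.573, 0.134, 0.24, -17) rows [ 3.57 -2.95  0.13] twist 5.35 len 4.63
t 14.53 q1,q7 [ 0.4  -1.11] to (0.573, 0.134, 0.24, 73) rows [ 3.57 -2.95  0.13] twist -5.9 len 4.63
```

View pics/w4.png

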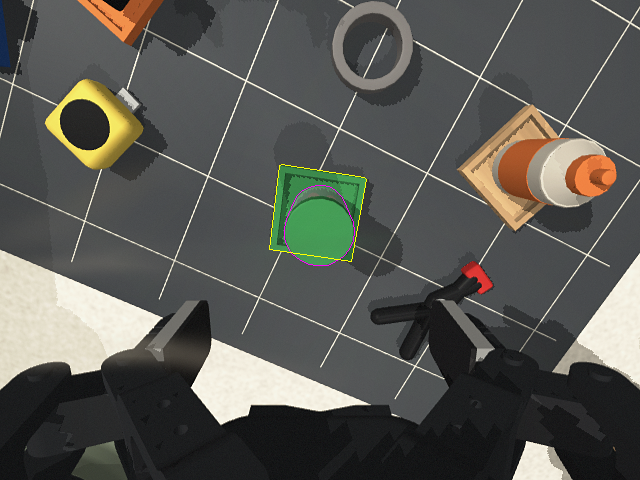

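The jar stands in the green tray (320,230). Next is the battery, with gripper yaw 73°.

```bash
python3 -m creep '[[0.7,-0.55,0,-1.2,1],[1.4,-1.1,0,-2.4,1],[2.1,-1.7,0,-3.6,1],[2.8,-2.3,0.1,-4.8,1],[3.57,-2.95,0.13,-5.9,1]]' >/dev/null; python3 -m creep '[[0,0,0,0,1],[0,0,0,0,1]]' >/dev/null;python3 - <<'E'
from h import *
look("w5","battery",(.573,.134),"orange"); go(.573,.134,.045,73)
E
```

```text
battery 0.64 [ 0.5736  0.1341 71.0115] err 308.0 of 4143
orange [  0.5739   0.1355 -17.0765] err 5.0 of 3917
t 15.5 q1,q7 [ 0.06 -0.89] to (0.573, 0.134, 0.045, 73) rows [0.02 0.02 3.2 ] twist -0.01 len 3.2
```

View pics/w5.png

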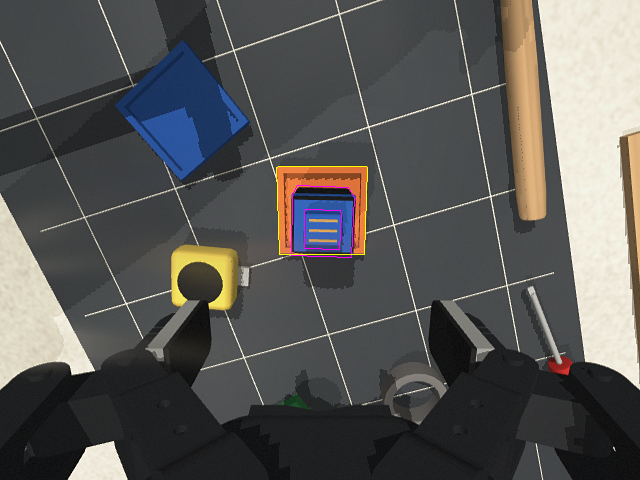

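The battery is square to the gripper (323,222). Descending and gripping.

```bash
python3 -m creep '[[0.02,0.02,0.7,0,1],[0.02,0.02,1.4,0,1],[0.02,0.02,2.1,0,1],[0.02,0.02,2.8,0,1],[0.02,0.02,3.2,0,1]]'>/dev/null; python3 -m creep '[[0,0,0,0,1],[0,0,0,0,0.4],[0,0,0,0,0.4],[0,0,0,0,0.4],[0,0,0,0,0.4]]' 70;python3 -m creep '[[0,0,0,0,0.4],[0,0,0,0,0.4]]';  python3 -m creep '[[0,0,-0.4,0,0.4],[0,0,-0.9,0,0.4],[0,0,-1.6,0,0.4],[0,0,-2.2,0,0.4],[0,0,-2.7,0,0.4]]'; python3 go.py .478 .261 .21 111
```

```text
clock: 16.75
position: [0.5742, 0.135, 0.0471]
tool_rot: [3.14, -0.001, 1.274]
force: [-2.1, -0.8, 11.5]
grip_width: 0.0514
finger_force: 72.4
clock: 17.0
position: [0.5742, 0.135, 0.0471]
tool_rot: [3.14, -0.001, 1.274]
force: [-2.4, -2.0, 10.5]
grip_width: 0.0518
finger_force: 72.4
clock: 17.62
position: [0.5735, 0.135, 0.2098]
tool_rot: [3.14, -0.001, 1.274]
force: [0.0, -0.5, -3.2]
grip_width: 0.0513
finger_force: 73.3
t 17.62 q1,q7 [ 0.05 -0.91] to (0.478, 0.261, 0.21, 111.0) rows [ 1.54 -2.14 -0.01] twist -4.75 len 2.63
```

```bash
python3 -m creep '[[0.3,-0.4,0,-1,0.4],[0.65,-0.9,0,-2,0.4],[1.0,-1.4,0,-3,0.4],[1.3,-1.8,0,-4,0.4],[1.54,-2.14,0,-4.75,0.4]]'>/dev/null; python3 -m creep '[[0,0,0,0,0.4],[0,0,0,0,0.4]]'; python3 go.py .478 .261 .0475 111
```

```text
clock: 18.5
position: [0.4781, 0.2604, 0.2079]
tool_rot: [3.141, 0.001, 1.936]
force: [0.5, -0.4, -2.7]
grip_width: 0.0511
finger_force: 73.6
t 18.5 q1,q7 [-0.07 -0.62] to (0.478, 0.261, 0.0475, 111.0) rows [0.01 0.   2.67] twist -0.01 len 2.67
```

```bash
python3 -m creep '[[0,0,0.7,0,0.4],[0,0,1.4,0,0.4],[0,0,2.1,0,0.4],[0,0,2.5,0,0.4],[0,0,2.62,0,0.4]]' >/dev/null;python3 -m creep '[[0,0,0,0,0.4],[0,0,0.02,0,0.4],[0,0,0.02,0,0.4]]'; python3 go.py .478 .261 .0472 111
```

```text
clock: 19.5
position: [0.4781, 0.261, 0.0498]
tool_rot: [3.14, 0.0, 1.937]
force: [0.0, -0.4, -2.2]
grip_width: 0.0514
finger_force: 73.4
t 19.5 q1,q7 [-0.19 -0.8 ] to (0.478, 0.261, 0.0472, 111.0) rows [-0.   -0.    0.04] twist -0.0 len 0.04
```

```bash
python3 -m creep '[[0,0,0.03,0,0.4],[0,0,0.03,0,0.4]]'; python3 -m creep '[[0,0,0,0,0.6],[0,0,0,0,0.8],[0,0,0,0,1],[0,0,0,0,1],[0,0,0,0,1]]';python3 -m creep '[[0,0,-0.5,0,1],[0,0,-1.2,0,1],[0,0,-2,0,1],[0,0,-2.8,0,1],[0,0,-3.2,0,1]]'; python3 - <<'E'
from h import *
look("w6","battery",(.478,.261),None); go(.585,-.278,.24,73)
E
```

```text
clock: 19.75
position: [0.4776, 0.261, 0.0474]
tool_rot: [3.142, 0.0, 1.937]
force: [-1.1, 0.5, -3.2]
grip_width: 0.0518
finger_force: 73.4
clock: 20.38
position: [0.4777, 0.261, 0.0474]
tool_rot: [3.142, -0.0, 1.937]
force: [0.3, 0.9, 1.0]
grip_width: 0.0855
finger_force: 0.0
clock: 21.0
position: [0.478, 0.2613, 0.2418]
tool_rot: [3.139, -0.0, 1.937]
force: [-0.6, 0.0, -0.8]
grip_width: 0.085
finger_force: 0.0
battery 0.97 [ 0.4768  0.2605 18.8838] err 283.0 of 3932
t 21.1 q1,q7 [-0.05 -0.6 ] to (0.585, -0.278, 0.24, 73) rows [-9.03 -1.56  0.02] twist 4.75 len 9.17
```

View pics/w6.png

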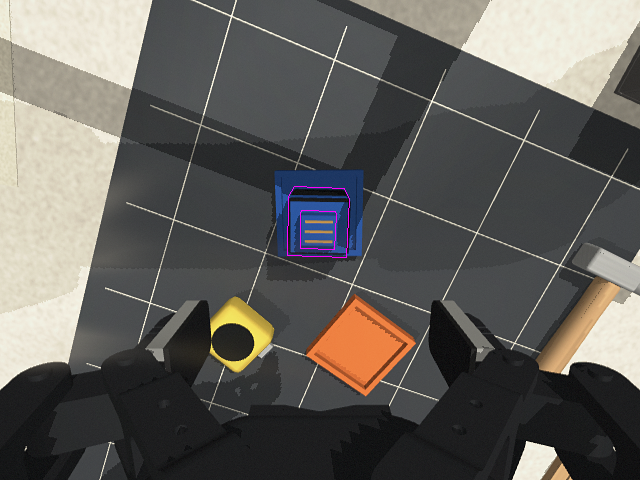

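The battery is centred in the blue tray (319,222). Going back for the glue.

```bash
python3 -m creep '[[-0.95,-0.15,0,1,1],[-1.9,-0.3,0,2,1],[-2.8,-0.5,0,3,1],[-3.7,-0.65,0,4,1],[-4.6,-0.8,0,4.75,1]]'; python3 go.py .585 -.278 .24 73
```

```text
clock: 21.72
position: [0.5316, -0.0158, 0.2388]
tool_rot: [-3.141, 0.0, 1.27]
force: [1.5, 1.4, -0.7]
grip_width: 0.0851
finger_force: 0.0
t 21.73 q1,q7 [ 0.34 -0.63] to (0.585, -0.278, 0.24, 73.0) rows [-3.91  2.14 -0.02] twist -0.03 len 4.46
```

```bash
python3 -m creep '[[-0.8,0.45,0,0,1],[-1.6,0.9,0,0,1],[-2.4,1.3,0,0,1],[-3.2,1.75,0,0,1],[-3.91,2.14,0,0,1]]'>/dev/null;python3 -m creep '[[0,0,0,0,1],[0,0,0,0,1]]' >/dev/null; python3 - <<'E'
from h import *
look("w7","glue",(.585,-.278),"spare"); go(.584,-.278,.072,73)
E
```

```text
glue 0.7 [  0.5834  -0.2771 -22.2293] err 165.0 of 4102
spare [  0.582   -0.281  -18.9311] err 14.0 of 5556
t 22.7 q1,q7 [ 0.66 -0.18] to (0.584, -0.278, 0.072, 73) rows [-0.07 -0.01  2.78] twist 0.01 len 2.79
```

```bash
python3 -m creep '[[-0.05,0,0.7,0,1],[-0.05,0,1.4,0,1],[-0.05,0,2.1,0,1],[-0.05,0,2.6,0,1],[-0.05,0,2.77,0,1]]'>/dev/null; python3 -m creep '[[0,0,0,0,1],[0,0,0,0,0.4],[0,0,0,0,0.4],[0,0,0,0,0.4],[0,0,0,0,0.4]]' 40;python3 -m creep '[[0,0,0,0,0.4],[0,0,0,0,0.4]]';  python3 -m creep '[[0,0,-0.4,0,0.4],[0,0,-0.9,0,0.4],[0,0,-1.6,0,0.4],[0,0,-2.2,0,0.4],[0,0,-2.6,0,0.4]]'; python3 go.py .5745 .136 .23 73
```

```text
clock: 23.95
position: [0.5855, -0.2789, 0.0744]
tool_rot: [3.14, 0.0, 1.274]
force: [-2.5, 1.2, 8.6]
grip_width: 0.0531
finger_force: 40.4
clock: 24.2
position: [0.5856, -0.2788, 0.0744]
tool_rot: [3.14, 0.0, 1.274]
force: [-2.8, -0.6, 8.0]
grip_width: 0.0531
finger_force: 40.4
clock: 24.82
position: [0.5854, -0.2787, 0.2317]
tool_rot: [3.139, 0.0, 1.274]
force: [-0.2, 0.8, -1.9]
grip_width: 0.0528
finger_force: 42.4
t 24.82 q1,q7 [ 0.66 -0.18] to (0.5745, 0.136, 0.23, 73.0) rows [ 6.56 -2.19  0.02] twist -0.0 len 6.91
```

```bash
python3 -m creep '[[0.4,-0.15,0,0,0.4],[1.1,-0.37,0,0,0.4],[1.9,-0.63,0,0,0.4],[2.7,-0.9,0,0,0.4],[3.5,-1.17,0,0,0.4]]'>/dev/null;python3 -m creep '[[0.8,-0.27,0,0,0.4],[1.6,-0.53,0,0,0.4],[2.3,-0.77,0,0,0.4],[2.8,-0.93,0,0,0.4],[3.05,-1.0,0,0,0.4]]'>/dev/null;python3 -m creep '[[0,0,0,0,0.4],[0,0,0,0,0.4]]'; python3 go.py .576 .135 .0745 73
```

```text
clock: 26.32
position: [0.5757, 0.1336, 0.2291]
tool_rot: [3.141, 0.001, 1.273]
force: [0.1, 1.2, -1.5]
grip_width: 0.0528
finger_force: 42.4
t 26.32 q1,q7 [ 0.05 -0.9 ] to (0.576, 0.135, 0.0745, 73.0) rows [ 0.03 -0.    2.58] twist -0.01 len 2.58
```

```bash
python3 -m creep '[[0.03,0,0.7,0,0.4],[0.03,0,1.4,0,0.4],[0.03,0,2.0,0,0.4],[0.03,0,2.4,0,0.4],[0.03,0,2.52,0,0.4]]' >/dev/null;python3 -m creep '[[0,0,0,0,0.4],[0,0,0.02,0,0.4],[0,0,0.02,0,0.4]]'; python3 go.py .576 .135 .0743 73
```

```text
clock: 27.32
position: [0.5764, 0.137, 0.0775]
tool_rot: [3.141, -0.001, 1.274]
force: [0.5, 0.1, -1.5]
grip_width: 0.0526
finger_force: 42.4
t 27.32 q1,q7 [-0.02 -1.01] to (0.576, 0.135, 0.0743, 73.0) rows [-0.03  0.    0.05] twist -0.0 len 0.06
```

```bash
python3 -m creep '[[-0.02,0,0.03,0,0.4],[-0.02,0,0.04,0,0.4],[-0.02,0,0.04,0,0.4]]'; python3 -m creep '[[0,0,0,0,0.6],[0,0,0,0,0.8],[0,0,0,0,1],[0,0,0,0,1],[0,0,0,0,1]]';python3 -m creep '[[0,0,-0.5,0,1],[0,0,-1.2,0,1],[0,0,-2,0,1],[0,0,-2.8,0,1],[0,0,-3.2,0,1]]'; python3 -m creep '[[0,0,0,0,1],[0,0,0,0,1]]' >/dev/null;python3 - <<'E'
from h import *
look("w8","glue",(.5755,.136),"orange"); cv2.imwrite("pics/scene1.png",grab_frame("scene"))
E
```

```text
clock: 27.7
position: [0.5757, 0.1359, 0.0745]
tool_rot: [3.141, -0.0, 1.274]
force: [-1.1, -0.0, 3.7]
grip_width: 0.0531
finger_force: 42.9
clock: 28.32
position: [0.5756, 0.1359, 0.0743]
tool_rot: [-3.142, -0.0, 1.274]
force: [0.2, 0.8, -0.2]
grip_width: 0.0855
finger_force: 0.0
clock: 28.95
position: [0.5761, 0.1361, 0.269]
tool_rot: [3.139, -0.001, 1.274]
force: [-0.8, -0.4, 0.1]
grip_width: 0.085
finger_force: 0.0
glue 0.7 [  0.5921   0.165  -40.2223] err 3642.0 of 3301
orange [  0.5738   0.1362 -17.1589] err 647.0 of 4860
```

View pics/w8.png

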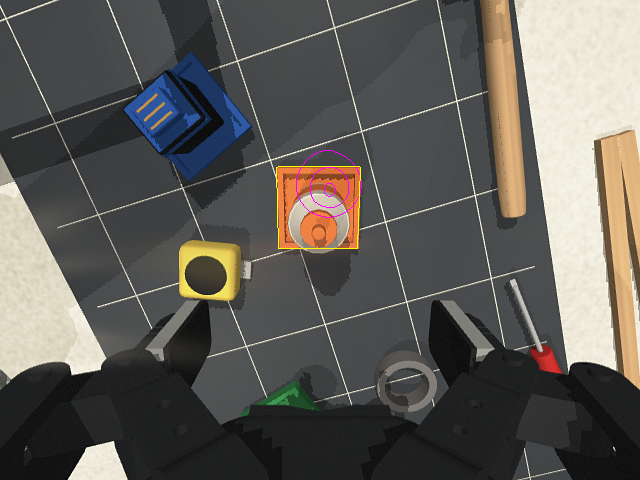

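View pics/scene1.png

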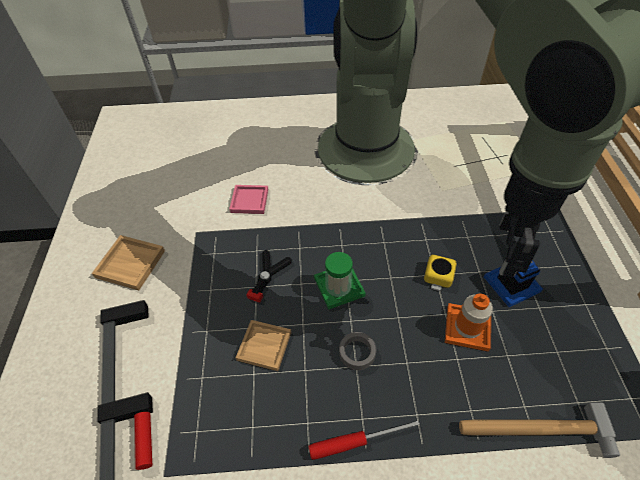

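The wrist view shows the glue upright and centred in the orange tray (319,222); the magenta fit is a bad mask, not a displaced bottle. The scene view shows the jar in green (340,275), the battery in blue (520,275, partly hidden by the gripper) and the bystanders unmoved. Handing in.

```bash
python3 -c "
from workcell import *
print(bot.job_done())"
```

```text
the job is handed in; nothing more can be done
None
```

I handed the job in at about 29 s of the 104 s: the glue bottle is in the orange tray, the jar in the green and the battery in the blue, with the glue stood in the spare tray on the way; the last pictures show all three upright and the other items unmoved, but no verdict came back.

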